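# Tip the parts tray and put its pressure disc on the press post

### The job

Raise the tray by its handle until it stands fully tipped, so that the steel disc slides out from under the wire guard into the tray's low corner. Leave the tray tipped, take the disc out of that corner, and lay it (do not drop it) flat and centred on the flat-headed post, not on the domed one. Do not disturb the other things on the bench.

Things in the scene. Friction and masses are not known exactly. Their poses are not given: they have to be found in the camera images.
- stand: Fixed stand of the tray: dark steel base plate 220 x 190 x 12 mm, two green cheeks that carry the hinge, a green rest under the far end. Origin on the bench, straight below the hinge line (hinge 100 mm up). Its x axis points from the tray's corner end to its handle end, level; y along the hinge, z up.
- tray (a joint): Tip angle (rad) of the shallow dark steel tray on its friction hinge along the stand's y axis: 0 level, grows as the handle end rises, 0.62 at the upper stop. It stays at whatever angle it is left; lifting takes about 12 N at the handle. Tray floor flat, smooth, 4 mm thick, from 26 mm before the hinge line to 154 mm beyond it, 152 mm wide; walls 4 mm thick, 14 mm high.
- tray_corner (a point): Rest place of the disc's centre in the tray's low corner: 5 mm above the floor, straight above the hinge line. Moves with the tray: x up the slope, y along the hinge, z off the floor. Two walls at 45 degrees to x form the corner; its point (45 mm down-slope) is left open as a finger gap, 38 mm wide in y. The resting disc overhangs the floor's front edge by 6 mm in this gap.
- tray_handle (a point): Centre of the tray's handle: round steel bar 12 mm thick along the tray's y, 90 mm free between its end posts, above the far end: 150 mm up the slope from the hinge line, 50 mm above the floor. Axes as tray_corner; moves with the tray.
- tray_guard (a point): Centre of the guard over the tray's upper half: steel bars 5 mm thick, 24 mm apart, running up the slope, centre lines 24 mm above the floor, from 62 to 150 mm up-slope of the hinge line, over the tray's whole width. Moves with the tray, same axes.
- disc_c (a point): Centre of the loose plain steel disc, 64 mm diameter, 10 mm thick, about 0.25 kg, half-way up; z is its axis. It starts flat on the tray floor under the guard. The tray is smooth: the disc slides down by itself once tipped well past 0.4 rad.
- post_top (a point): Centre of the flat top face of the fixed flat-headed steel post, 115 mm above the bench. Head 56 mm diameter, 13 mm thick cylinder, over a 34 mm stem and a 90 mm round foot. z up. The disc overhangs the head by 4 mm all round.
- domed_post: Another fixed steel post, 123 mm high with a rounded top, not to be used; origin at the centre of its foot on the bench.
- last: Bystander: yellow plastic shoe last, 225 mm long, 90 mm high, loose.
- hammer: Bystander: hammer lying on the bench, loose.
- wrench: Bystander: steel wrench lying on the bench, loose.
- tin: Bystander: dark metal can, 64 mm diameter, 75 mm high, loose.
- socket: Bystander: steel tube, 44 mm diameter, 55 mm high, standing, loose.
- heels: Bystander: stack of black rubber heel pieces, 66 x 62 x 36 mm, loose.
Mind the look-alikes: they are no part of the job. Of the things shaped like the part that bears disc_c, the bare steel one is meant.

How it is judged:
By the outcome, as a careful person would: the job done as asked, in the order asked, and still so for the second after the job is handed in, with the robot touching nothing.
It also fails if it takes over 48 s, if anything falls off the work surface, if the arm or the gripper's body presses on something with over 40 N, if the wrist force passes 120 N, or if a joint passes its speed limit or range.

### The arm

A 6-joint arm with a two-finger parallel gripper is mounted at the origin on the work surface. World frame = base frame: x ahead of the robot, y to its left, z up, the work surface at z = 0. Lengths are in m, angles in rad, forces in N, time in s.
With the tool pointing down it reaches from about 0.3 to 0.825 m from the base axis. Payload 5.4 kg.
Tool frame: the origin (TCP) lies at the very end of the fingers, on their centre line; the grasp point (between the pads) lies 19 mm behind it; z points along the fingers, x is the direction in which the jaws open and shut, and the axes are right-handed (so a half turn about z gives the same grasp; the last joint's range is limited). The gripper opens to 92 mm and grips with 3 to 60 N. Pads are 20 mm wide; open, the fingers measure 128 mm over their backs; the gripper's body (75 mm by 189 mm) begins 69 mm behind the grasp point.
Start: joints at [1.097, 0.158, 1.597, -0, 1.386, -0.21], TCP at [0.15, 0.555, 0.215] pointing down, gripper open.
Joint ranges: [-2.91, 2.91], [-0.94, 2.29], [0.18, 2.7], [-1.29, 4.43], [0.17, 2.64], [-3, 3]. Speed limits (rad/s): [2.57, 2.57, 3.14, 3.14, 3.14, 3.14].

### API

Orientations are given as a rotation vector (axis times angle).
In Python, from workcell import bot gives the robot as it stands. Calls block until the motion is done:
- bot.goto(position, orientation): joint-space move of the TCP to a pose.
- bot.line_to(position, rot=None, max_speed=0.15): straight line of the TCP; rot=None keeps the orientation; max_speed is the mean speed in m/s.
- bot.set_joints(angles): joint-space move.
- bot.set_gripper(opening, newtons=None): opening from 0.0 (shut) to 1.0 (fully open); newtons is the grip in N (None keeps the last); returns when the fingers have stopped.
- bot.hold(seconds).
- bot.inverse_kinematics(position, orientation): joint angles nearest the present ones, or None.
- bot.read_camera(name): name is "scene" or "top" or "wrist"; returns a dict with "pixels" (420x560x3 uint8, blue, green, red), "fx", "fy", "cx", "cy" (pixels), "k1" (the pictures are not rectified: a ray, as slopes to the right and down, at radius r is drawn at 1 + k1 r^2 times it, then the intrinsics apply), "R" (3x3) and "t" (3): a world point X has camera coordinates R X + t. Camera axes: x right, y down, z forward; pixel columns grow to the right and rows downward; lengths in m; the calibration is good to about 2 mm. A picture is of the moment at which its call begins. There is no depth.
A pose or a line that the arm cannot do raises bot.MotionError and nothing moves.
- bot.job_done(): hands the job in, once; it reports no verdict.
Readings, each from a call of its own:
- bot.current_clock(): time.
- bot.current_joints(): joint angles.
- bot.current_joint_vel(): joint speeds.
- bot.current_effort(): joint torques, N m.
- bot.current_ee_pos(): TCP position.
- bot.current_tool_rot(): TCP orientation.
- bot.current_contact_force(): force on the tool from outside, world axes, zero at the start.
- bot.current_ft_torque(): the same for the moment, N m.
- bot.current_opening(): opening from 0.0 (shut) to 1.0 (fully open).
Only numpy, scipy, OpenCV 4.12 (cv2) and the standard library are available. Lean on these libraries where they do the work, as an engineer would, in place of code of your own. Each camera call takes 0.05 s, during which the arm holds its last target. There are 200 camera calls.

## Working session

There is one attempt and no reset: what is moved stays moved. The work goes in short steps, each a Python script; the robot and the scene stay as the last script left them, time stands still between calls to the robot, and variables do not carry over. Pictures are saved under pics/ and viewed, about 8 in all and at most 12, crops included, and the job is handed in when it is done.

```bash
mkdir -p pics; ls
cat > h.py <<'E'
import numpy as np, cv2, pickle
from workcell import bot
def snap(name,fn):
    c=bot.read_camera(name); cv2.imwrite(f'pics/{fn}.png',c['pixels']); pickle.dump(c,open(f'pics/{fn}.pkl','wb')); return c
def load(fn): return pickle.load(open(f'pics/{fn}.pkl','rb'))
def K(c): return np.array([[c['fx'],0,c['cx']],[0,c['fy'],c['cy']],[0,0,1.]])
def D(c): return np.array([c['k1'],0,0,0.])
def proj(c,X):
    X=np.atleast_2d(np.asarray(X,float)); return cv2.projectPoints(X,cv2.Rodrigues(np.array(c['R']))[0],np.array(c['t'],float),K(c),D(c))[0][:,0]
def onz(c,uv,z):
    n=cv2.undistortPoints(np.array([[uv]],float),K(c),D(c))[0,0]; R=np.array(c['R']);t=np.array(c['t'])
    d=R.T@np.array([n[0],n[1],1]); o=-R.T@t; return o+d*(z-o[2])/d[2]
E
python3 - <<'E'
from h import *
a=snap('scene','s0');b=snap('top','t0');
for c in (a,b): print(c['fx'],c['k1'],-np.array(c['R']).T@np.array(c['t']),np.array(c['R']).round(2).tolist())
print(bot.current_clock(),bot.current_tool_rot())
E
```

```text
pics
420.5395234509624 -0.09014736331201431 [1.03153925 0.48167458 0.7731966 ] [[-0.72, 0.69, 0.02], [0.47, 0.5, -0.72], [-0.51, -0.51, -0.69]]
425.0187084440625 0.02394642676688205 [ 0.27910984 -0.00396414  1.31107161] [[-0.1, -1.0, 0.0], [-0.97, 0.09, -0.22], [0.22, -0.02, -0.98]]
0.1 [ 2.49374098e+00  1.90957254e+00 -2.28933690e-03]
```

View pics/s0.png

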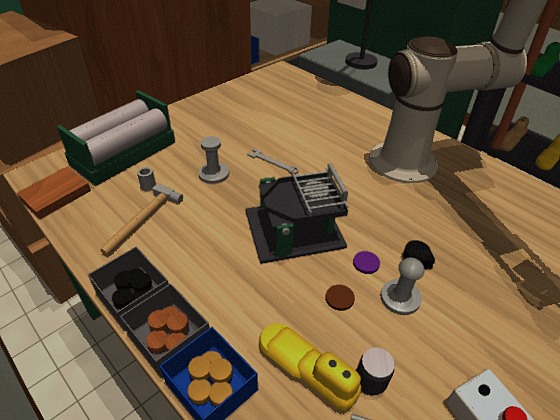

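View pics/t0.png

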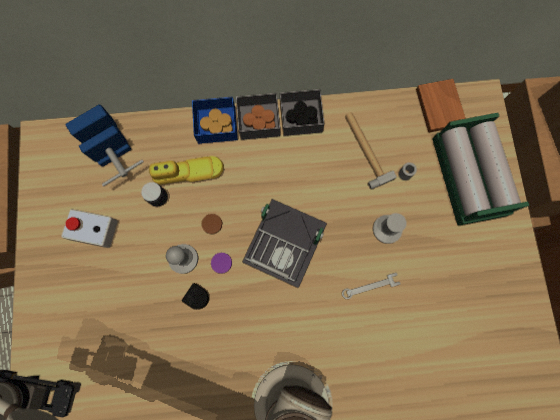

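The scene shows the tray at top (285,243), with its corner pointing away from the robot and its handle end near the robot. The steel disc is under the guard at (282,258). The disc-shaped candidates are brown (212,224), purple (221,263) and bare steel (282,258); the steel one is meant. The posts are flat-headed at (393,226) and domed at (180,257). I'll enlarge these areas to confirm.

Run:
```python
from h import *
a=load('t0')['pixels'];b=load('s0')['pixels']
cv2.imwrite('pics/c1.png',cv2.resize(a[190:300,235:415],None,fx=4.4,fy=4.4,interpolation=cv2.INTER_CUBIC))
cv2.imwrite('pics/c2.png',cv2.resize(b[130:270,190:360],None,fx=4.25,fy=4.25,interpolation=cv2.INTER_CUBIC))
```

```text
(no output)
```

View pics/c1.png

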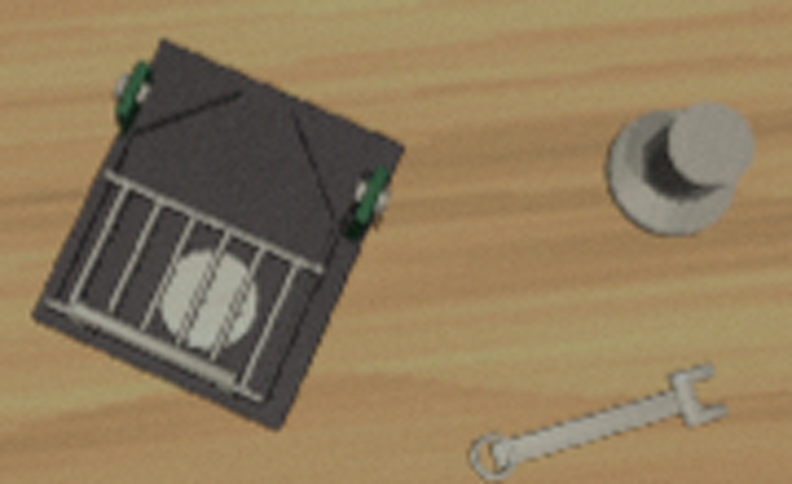

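View pics/c2.png

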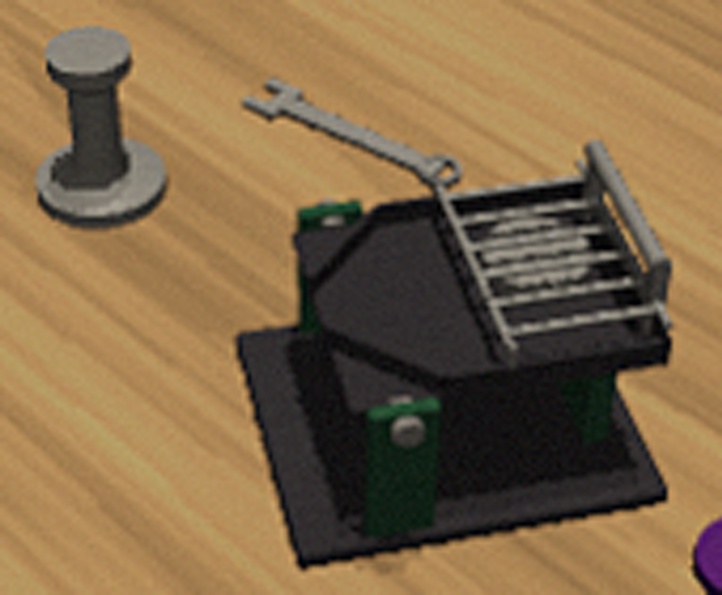

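c1 and c2 confirm it: the bare steel disc is under the guard (c1 (210,298)), and the flat-headed post's top is at c1 (710,145) and c2 (88,55). Next I'll fit the stand pose from the features in both views.

```bash
cat > fit.py <<'E'
from h import *
from scipy.optimize import least_squares
T=load('t0');S=load('s0')
p1=lambda x,y:(235+x/4.4-.39,190+y/4.4-.39); p2=lambda x,y:(190+x/4.25-.38,130+y/4.25-.38)
# (cam, pixel, local x,y,z , kind 0 tray(z above floor) 1 base)
F=[(T,p1(107,173),.062,-.076,.024,0),(T,p1(320,270),.062,.076,.024,0),(T,p1(50,302),.150,-.076,.024,0),(T,p1(265,398),.150,.076,.024,0),
(T,p1(72,310),.150,-.045,.050,0),(T,p1(237,384),.150,.045,.050,0),
(S,p2(437,185),.062,.076,.024,0),(S,p2(513,352),.062,-.076,.024,0),(S,p2(668,318),.150,-.076,.024,0),
(S,p2(595,150),.150,.048,.052,0),(S,p2(663,262),.150,-.048,.052,0),
(T,p1(165,40),-.11,-.095,.012,1),(T,p1(405,150),-.11,.095,.012,1),(T,p1(280,430),.11,.095,.012,1),(T,p1(33,318),.11,-.095,.012,1),
(S,p2(237,338),-.11,.095,.012,1),(S,p2(303,560),-.11,-.095,.012,1),(S,p2(665,492),.11,-.095,.012,1)]
def res(q):
    x,y,a,zf,bx=q;r=[]
    for c,uv,lx,ly,lz,k in F:
        if k: lx+=bx
        else: lz+=zf
        P=[x+lx*np.cos(a)-ly*np.sin(a),y+lx*np.sin(a)+ly*np.cos(a),lz]
        r+=list(proj(c,P)[0]-uv)
    return r
x0=onz(T,p1(230,180),.1)
s=least_squares(res,[x0[0],x0[1],2.8,.1,.06],loss='soft_l1')
print(s.x.round(4));print(np.round(s.fun,1).reshape(-1,2).tolist())
a=s.x[2]
d=onz(T,p1(210,298),s.x[3]+.01);print('disc',d)
# post top centre from both, ellipse centres
for c,uv in((T,p1(711,145)),(S,p2(88,49))):print('post',onz(c,uv,.115))
print('dome foot',onz(T,(182,259),.01))
print('wrench',onz(T,p1(490,455),.005),onz(T,p1(700,390),.005))
E
python3 fit.py
```

```text
[ 0.5073 -0.0508  2.6227  0.1     0.0506]
[[-0.3, 0.1], [0.6, 0.1], [-0.6, -0.8], [0.3, 0.0], [3.8, 1.0], [-3.5, -2.1], [0.0, -0.8], [0.4, 0.4], [0.4, 2.4], [0.8, 0.3], [-1.2, -1.4], [-0.6, -0.7], [0.4, -1.3], [0.3, 0.7], [-0.7, 0.1], [-0.4, -1.5], [-0.4, -0.5], [1.9, -0.5]]
disc [ 0.40656176 -0.01319787  0.10998805]
post [ 0.47388872 -0.34661755  0.115     ]
post [ 0.47447068 -0.34824941  0.115     ]
dome foot [0.4416717  0.29118795 0.01      ]
wrench [ 0.2925987  -0.19457221  0.005     ] [ 0.32254976 -0.34411763  0.005     ]
```

```bash
cat >> h.py <<'E'
from scipy.spatial.transform import Rotation as Ro
O=np.array([.5073,-.0508,.1]); A=2.6227
sx=np.array([np.cos(A),np.sin(A),0]); sy=np.array([-np.sin(A),np.cos(A),0])
def fr(th):  # tray axes
    ux=np.cos(th)*sx+np.sin(th)*np.array([0,0,1]); return ux,sy,np.cross(ux,sy)
def tp(th,x,y,z):
    a,b,c=fr(th); return O+x*a+y*b+z*c
def rot(th,s=1):  # tool normal to floor of a tray at th, jaws along tray x
    ux,_,n=fr(th); x=s*ux; z=-n; return Ro.from_matrix(np.c_[x,np.cross(z,x),z]).as_rotvec()
def down(ang): 
    x=np.array([np.cos(ang),np.sin(ang),0]);z=np.array([0,0,-1.]); return Ro.from_matrix(np.c_[x,np.cross(z,x),z]).as_rotvec()
E
python3 - <<'E'
from h import *
ik=lambda p,r:(lambda q: None if q is None else np.round(q,2).tolist())(bot.inverse_kinematics(p,r))
for s in (1,-1):
    print(s)
    for th,tt in((0,0),(.3,.3),(.62,.62),(.62,.3),(.62,0)): print(' handle',th,tt,ik(tp(th,.15,0,.05)+.012*-fr(tt)[2],rot(tt,s)))
    print(' up',ik(tp(0,.15,0,.14),rot(0,s)))
    for z in(.001,.06,.12): print(' disc',z,ik(tp(.62,0,0,z),rot(.62,s)))
for k in range(8): print(k,ik([.474,-.3475,.115],down(k*np.pi/4)))
E
```

```text
1
 handle 0 0 [-0.26, -0.32, 2.2, -0.0, 1.26, -2.88]
 handle 0.3 0.3 [-0.32, -0.06, 1.92, 0.06, 1.57, -2.95]
 handle 0.62 0.62 [-0.36, 0.25, 1.61, 0.09, 1.9, -2.98]
 handle 0.62 0.3 [-0.34, -0.01, 1.8, 0.05, 1.65, -2.96]
 handle 0.62 0 [-0.3, -0.25, 1.99, -0.0, 1.4, -2.92]
 up [-0.26, -0.41, 2.07, -0.0, 1.49, -2.88]
 disc 0.001 None
 disc 0.06 None
 disc 0.12 None
-1
 handle 0 0 [-0.26, -0.32, 2.2, 0.0, 1.26, 0.26]
 handle 0.3 0.3 [-0.32, -0.06, 1.92, 0.06, 1.57, 0.19]
 handle 0.62 0.62 [-0.36, 0.25, 1.61, 0.09, 1.9, 0.16]
 handle 0.62 0.3 [-0.34, -0.01, 1.8, 0.05, 1.65, 0.18]
 handle 0.62 0 [-0.3, -0.25, 1.99, 0.0, 1.4, 0.22]
 up [-0.26, -0.41, 2.07, 0.0, 1.49, 0.26]
 disc 0.001 [-0.39, 0.6, 1.38, 0.08, 1.77, 0.12]
 disc 0.06 [-0.39, 0.63, 1.24, 0.08, 1.89, 0.13]
 disc 0.12 [-0.4, 0.67, 1.08, 0.08, 2.01, 0.13]
0 [-0.84, 0.28, 1.65, -0.0, 1.2, -0.84]
1 [-0.84, 0.28, 1.65, -0.0, 1.2, -1.62]
2 [-0.84, 0.28, 1.65, -0.0, 1.2, -2.41]
3 None
4 [-0.84, 0.28, 1.65, 0.0, 1.2, 2.3]
5 [-0.84, 0.28, 1.65, -0.0, 1.2, 1.52]
6 [-0.84, 0.28, 1.65, 0.0, 1.2, 0.73]
7 [-0.84, 0.28, 1.65, -0.0, 1.2, -0.05]
```

Run:
```python
from h import *
bot.set_gripper(.5,30)
bot.goto(tp(0,.15,0,.14),rot(0,-1))
bot.line_to(tp(0,.15,0,.038),max_speed=.1); print(bot.current_contact_force())
bot.set_gripper(0,30); print(bot.current_opening()*92, bot.current_contact_force())
for th in np.arange(.05,.6,.05):
    bot.line_to(tp(th,.15,0,.038),rot(th,-1),max_speed=.06)
    f=bot.current_contact_force(); print(round(th,2),np.round(f,1))
    if np.linalg.norm(f)>60: break
print(bot.current_clock(),bot.current_opening()*92); snap('scene','s1')
```

```text
[ 0.38944182  0.45942599 -0.05969141]
11.273667541927011 [-0.11468181 -0.17795865  2.07413586]
0.05 [ 1.6  0.9 -4.9]
0.1 [ 1.7  1.4 -9.1]
0.15 [  1.7   1.4 -10.3]
0.2 [  1.3   0.4 -11.3]
0.25 [  0.1   1.  -11. ]
0.3 [-1.2  1.4 -9.7]
0.35 [ -1.3   0.8 -10.2]
0.4 [-2.5  1.6 -9.6]
0.45 [-2.7  0.5 -9.2]
0.5 [-4.4  0.8 -9.7]
0.55 [-4.7  1.5 -8.6]
7.8 10.716941047422138
```

Lifting follows the arc well. Next I'll go to the stop and watch for the force to rise.

Run:
```python
from h import *
for th in (.58,.60,.61,.62,.63,.64,.65,.66):
    bot.line_to(tp(th,.15,0,.038),rot(th,-1),max_speed=.04)
    f=np.array(bot.current_contact_force()); print(round(th,2),np.round(f,1))
    if np.linalg.norm(f)>28: break
bot.hold(.6);print(bot.current_clock(),bot.current_opening()*92,bot.current_contact_force()); c=snap('scene','s2')
cv2.imwrite('pics/s2c.png',cv2.resize(c['pixels'][120:270,180:370],None,fx=4,fy=4,interpolation=cv2.INTER_CUBIC))
```

```text
0.58 [-5.6  1.4 -8.7]
0.6 [ -5.6   1.5 -10.2]
0.61 [ -5.8   1.6 -10.7]
0.62 [-6.3  1.2 -9.9]
0.63 [ -7.2   3.2 -12.1]
0.64 [-10.2   5.7 -14.9]
0.65 [-13.6   6.1 -16.5]
0.66 [-15.9   6.7 -17.4]
10.4667 10.738249714899126 [-16.1876462    8.17764845 -18.06303085]
```

View pics/s2c.png

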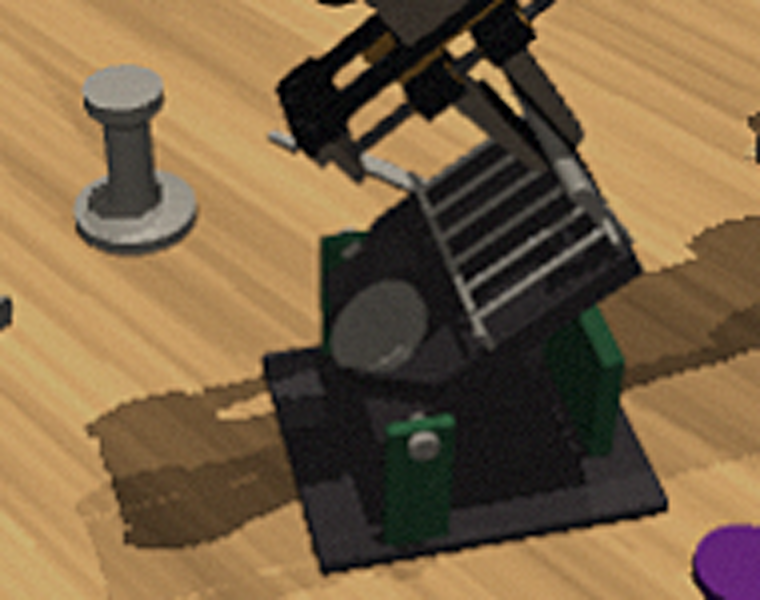

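The disc sits in the corner (crop (380,325)) and the tray is at its stop. I'll release the handle and hover over the disc.

Run:
```python
from h import *
bot.set_gripper(.45,30); print(bot.current_contact_force())
bot.line_to(tp(.63,.15,0,.12),rot(.63,-1),max_speed=.12)
bot.set_gripper(.80,30)
bot.line_to(tp(.62,0,0,.09),rot(.62,-1),max_speed=.2)
print(bot.current_clock(),bot.current_contact_force())
c=snap('scene','s3');w=snap('wrist','w3')
z=cv2.resize(c['pixels'][130:270,190:360],None,fx=4.25,fy=4.25,interpolation=cv2.INTER_CUBIC)
cv2.imwrite('pics/s3c.png',z)
for n,q in(('s',c),('w',w)):
  print(n,proj(q,[tp(.62,0,0,.01),tp(.62,.062,.076,.024),tp(.62,.062,-.076,.024),tp(.62,.15,.045,.05),tp(.62,.15,-.045,.05)]).round(1).tolist())
```

```text
[-0.34759901  0.89705793 -0.49667758]
13.4667 [-0.06892408  0.8950666   0.89436593]
s [[273.4, 200.7], [282.9, 163.5], [300.7, 204.2], [310.9, 142.9], [323.5, 165.9]]
w [[276.9, 218.0], [210.2, 300.5], [198.6, 130.8], [96.2, 283.7], [76.1, 175.5]]
```

View pics/w3.png

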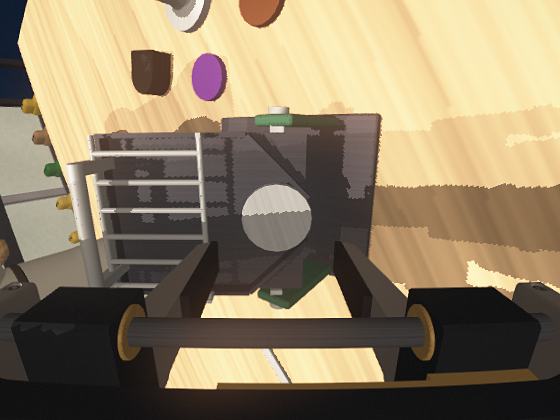

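View pics/s3c.png

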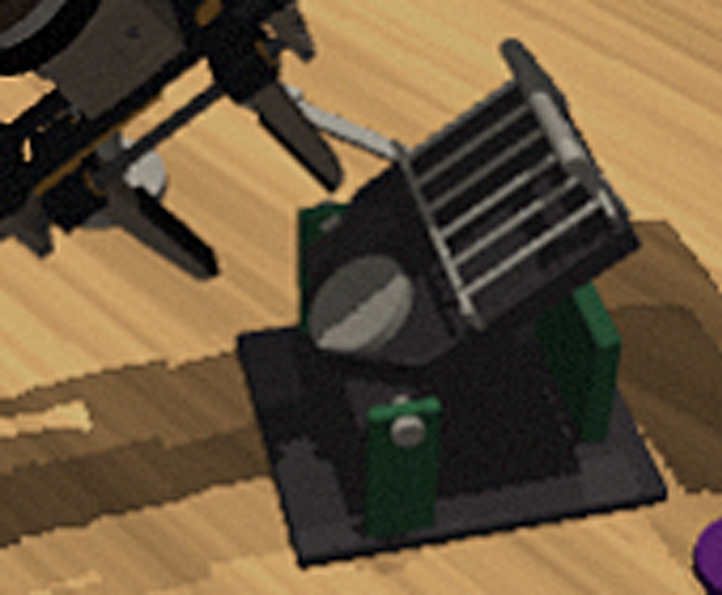

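Wrist view: the disc centre is at (276,217) against a predicted (277,218), and the scene view agrees within 1 px. The tray stays tipped. Descend and grip.

Run:
```python
from h import *
n=lambda v:np.round(v,1)
bot.line_to(tp(.62,.0005,0,.02),max_speed=.12)
bot.line_to(tp(.62,.0005,0,.006),max_speed=.03);print(n(bot.current_contact_force()))
for z in(.004,.0025):
    bot.line_to(tp(.62,.0005,0,z),max_speed=.02);print(z,n(bot.current_contact_force()))
    if np.linalg.norm(bot.current_contact_force())>6: break
bot.set_gripper(.4,35);print(bot.current_opening()*92,n(bot.current_contact_force()))
bot.line_to(tp(.62,.001,0,.012),max_speed=.03);print(bot.current_opening()*92,n(bot.current_contact_force()))
bot.line_to(tp(.62,.001,0,.10),max_speed=.12)
print(bot.current_clock(),bot.current_opening()*92,n(bot.current_contact_force()))
c=snap('scene','s4');w=snap('wrist','w4')
cv2.imwrite('pics/v4.png',np.hstack([cv2.resize(c['pixels'][120:270,180:350],(400,353)),cv2.resize(w['pixels'],None,fx=.7,fy=.7)[:,:][:353].copy() if 0 else cv2.resize(w['pixels'][100:380,120:440],(400,353))]))
```

```text
[-0.1 -0.2 -0.3]
0.004 [0.1 0.4 0.5]
0.0025 [0.4 0.5 0.5]
62.490561747755194 [ 1.4  0.1 -1.4]
63.29753042673138 [-0.9 -0.3 -2. ]
17.0917 63.18167107606642 [ 0.4 -0.5 -2.6]
```

View pics/v4.png

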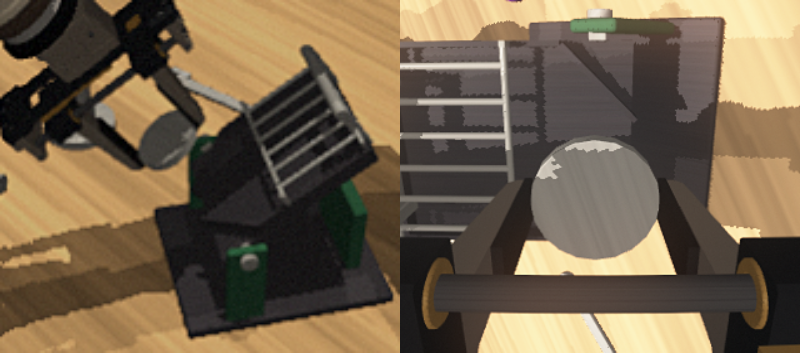

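The disc is gripped and level with the fingertips. I'll move over the post with the tool vertical and check the disc's pose in the hand.

Run:
```python
from h import *
P=np.array([.4742,-.3474,.115]); r=down(7*np.pi/4)
p=np.array(bot.current_ee_pos()); bot.line_to(p+[0,0,.08],max_speed=.2)
bot.goto(P+[0,0,.10],r)
bot.line_to(P+[0,0,.04],max_speed=.1)
bot.hold(.2)
e=np.array(bot.current_ee_pos());print(bot.current_clock(),e-P,bot.current_opening()*92)
w=snap('wrist','w5');c=snap('scene','s5')
R=Ro.from_rotvec(bot.current_tool_rot()).as_matrix()
t=np.linspace(0,2*np.pi,60)
ci=np.c_[.032*np.cos(t),.032*np.sin(t),-.0075+0*t]@R.T+e
im=cv2.resize(w['pixels'],(800,600))
cv2.polylines(im,[(proj(w,ci)*[800/560,600/420]).astype(int)],True,(0,0,255),1)
im2=cv2.resize(c['pixels'][60:200,140:280],(600,600))
for z in(0,-.01): cv2.polylines(im2,[((proj(c,ci+[0,0,z])-[140,60])*600/140).astype(int)],True,(0,0,255),1)
h=P+np.c_[.028*np.cos(t),.028*np.sin(t),0*t]
cv2.polylines(im2,[((proj(c,h)-[140,60])*600/140).astype(int)],True,(255,0,0),1)
cv2.imwrite('pics/v5.png',np.hstack([cv2.resize(im[150:560,150:650],(450,369)),cv2.resize(im2,(350,350)).repeat(1,0) if 0 else cv2.copyMakeBorder(cv2.resize(im2,(350,350)),0,19,0,0,0)]))
```

```text
19.775 [ 0.00042419 -0.00045396  0.04099178] 62.98575181296206
```

View pics/v5.png

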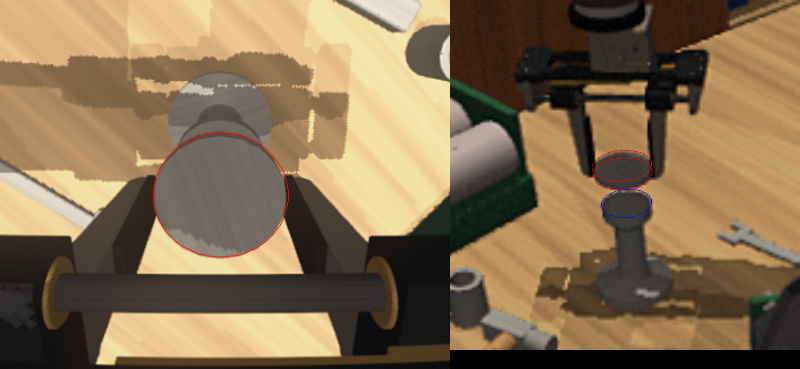

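Run:
```python
from h import *
P=np.array([.4742,-.3474,.115]);e=np.array(bot.current_ee_pos());c=load('s5')
t=np.linspace(0,2*np.pi,80);k=12;o=np.array([185,112])
im=cv2.resize(c['pixels'][112:162,185:250],None,fx=k,fy=k,interpolation=cv2.INTER_CUBIC)
for C,r,col in((e+[0,0,.0075],.032,(0,0,255)),(e-[0,0,.0025],.032,(0,0,255)),(P,.028,(255,0,0))):
    q=proj(c,C+np.c_[r*np.cos(t),r*np.sin(t),0*t]); cv2.polylines(im,[((q-o+.5)*k-.5).astype(int)],True,col,1)
cv2.imwrite('pics/v6.png',im)
```

```text
(no output)
```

View pics/v6.png

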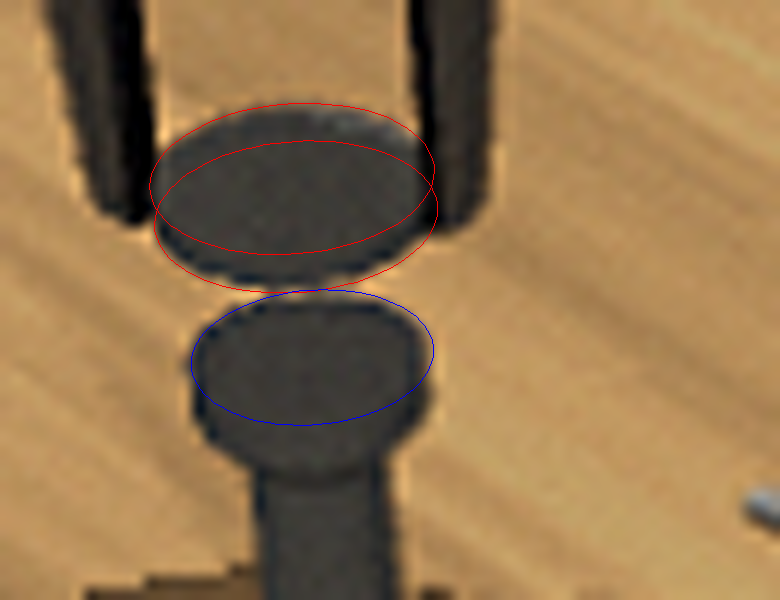

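The disc is level in the hand and aligned with the post within about 1 mm. I'll lower it until it touches, then release.

Run:
```python
from h import *
P=np.array([.4742,-.3474,.115])-[.0003,-.0003,0]
f0=np.array(bot.current_contact_force())
bot.line_to(P+[0,0,.008],max_speed=.05)
z=.007
while z>-.006:
    bot.line_to(P+[0,0,z],max_speed=.02); d=np.array(bot.current_contact_force())-f0
    if d[2]>3: break
    z-=.0007
bot.hold(.2)
print(z,np.array(bot.current_ee_pos())-P,np.round(bot.current_contact_force()-f0,1),bot.current_clock(),bot.current_opening()*92)
c=snap('scene','s7')
```

```text
0.0020999999999999994 [ 1.16127326e-04 -8.24915668e-05  2.49413943e-03] [-0.8  1.7  4.7] 22.8667 62.89764371773041
```

Run:
```python
from h import *
bot.set_gripper(.71,10); bot.set_gripper(.78,10); print(np.round(bot.current_contact_force(),1))
p=np.array(bot.current_ee_pos()); P=np.array([.4742,-.3474,.115])
bot.line_to(p+[0,0,.09],max_speed=.08); bot.hold(.3)
w=snap('wrist','w8')
bot.line_to(p+[0,0,.20],max_speed=.2); bot.goto([.33,-.12,.36],down(7*np.pi/4)); bot.hold(.2)
c=snap('scene','s8');tt=snap('top','t8');print(bot.current_clock(),np.round(bot.current_contact_force(),1))
t=np.linspace(0,2*np.pi,80)
def ov(c,o,sz,k):
    x,y=o; im=cv2.resize(c['pixels'][y:y+sz[1],x:x+sz[0]],None,fx=k,fy=k,interpolation=cv2.INTER_CUBIC)
    for z in(.125,): 
        q=proj(c,[P[0],P[1],z]+np.c_[.032*np.cos(t),.032*np.sin(t),0*t]); cv2.polylines(im,[((q-o+.5)*k-.5).astype(int)],True,(0,0,255),1)
    return im
a=ov(c,(180,120),(80,60),5); b=ov(tt,(360,200),(60,45),20/3)
u=proj(w,[[P[0],P[1],.125]])[0]; uo=(int(max(0,min(440,u[0]-60))),int(max(0,min(330,u[1]-45)))); d=ov(w,uo,(120,90),10/3)
e=cv2.resize(c['pixels'],(400,300))
cv2.imwrite('pics/v8.png',np.vstack([np.hstack([a,b]),np.hstack([d,e])]))
```

```text
[ 0.5 -0.8  0.2]
27.15 [ 0.4 -0.3  0.3]
```

View pics/v8.png

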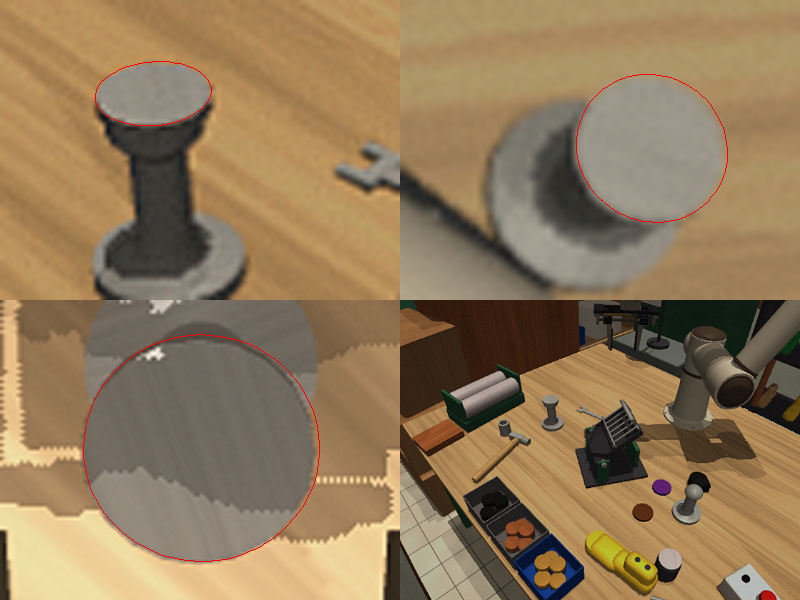

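The overlays match in all three views: the disc lies flat on the post, the tray is still tipped, and the bystanders haven't moved. Handing in.

```bash
python3 -c "
from h import *
bot.job_done(); print(bot.current_clock())"
```

```text
the job is handed in; nothing more can be done
the job is handed in; nothing more can be done
```

The job is done and handed in at about 27 s of the 48 s allowed. I raised the tray by its handle to the upper stop, which the rising force showed at about 0.63 rad. The disc slid into the low corner. I gripped it through the finger gap and lowered it onto the flat-headed post until it touched with about 5 N, then opened the gripper and backed away.

**Last checks:**
- **Disc:** it lies flat, within about 1 mm of my measured post centre in the wrist, scene and top views. The scene view hints at up to about 1 mm of uneven overhang, within the calibration error.
- **Tray and bench:** the tray is still tipped, and the other things look unmoved in the scene view.
- **Robot:** it touches nothing, with about 0.5 N residual force. The highest wrist force I read was about 26 N.

No check failed. I did not check the bystanders numerically.

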